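# Level a leaning vice base with pry bar, weight and packer

### The arm

A 6-joint arm with a two-finger parallel gripper is mounted at the origin on the work surface; the furniture and walls round the work are solid. World frame = base frame: x ahead of the robot, y to its left, z up, the work surface at z = 0. Lengths are in mm, angles in rad, forces in N, time in s.
With the tool pointing down it reaches from about 300 to 775 mm from the base axis. Payload 14.6 kg.
Tool frame: the origin (TCP) lies between the finger pads; the fingertips stand 19 mm ahead of it and the grasp point (between the pads) is the TCP; z points along the fingers, y is the line along which they close (so a half turn about z gives the same grasp; the last joint's range is limited). The gripper opens to 94 mm and grips with 3 to 60 N. Pads are 16 mm wide; open, the fingers measure 119 mm over their backs; the gripper's body (75 mm by 177 mm) begins 78 mm behind the grasp point.
Start: joints at [1.05, 0.3, 1.521, -0, 1.321, -0.067], TCP at [241.107, 494.324, 224.446] pointing down, gripper open.
Joint ranges: [-3.03, 3.03], [-0.79, 2.21], [0.23, 2.52], [-1.04, 4.18], [0, 3.07], [-2.55, 2.55]. Speed limits (rad/s): [2.22, 2.22, 2.57, 3.14, 3.14, 3.14].

### API

Orientations are given as [roll, pitch, yaw] about the fixed x, y, z axes, in that order (R = Rz(yaw) Ry(pitch) Rx(roll)).
In Python, from cell import monitor, imaging, job, find_in, trace gives the robot as it stands. The module is installed in compiled form; this text tells all that it offers.
- The arm moves only by the tool arm_command, never from a script. Its argument "steps" is a list of rows, each a list of 5 numbers: the opening, from 0 (shut) to 1 (fully open), then the shift along the tool's x, y, z in mm, then the turn about the tool's z in degrees. In form: [[gripper, dx, dy, dz, turn], ...]. A call has 1 to 20 rows; each row is the pose to reach, as a shift and turn from the pose commanded when the call began, along the tool's axes at that moment; what a row does not reach only later rows make up. A row lasts 1/8 s, in which the tool goes at most 62.5 mm and 10.7 degrees, less where a joint would pass 70% of its speed; a pose out of reach is approached as far as the arm can. A call with a gripper value outside its range is refused whole. The fingers move at their own pace and stop on an object; "force" is the grip in N (left out, the last holds). Time passes only in rows, so rows that repeat a pose let the fingers close. It gives the time, the measured TCP pose, the force, the opening and the grip force at its end, in the units of the state.
- monitor.read_state(): the state, without advancing time (a new reading comes with each control period).
- imaging.camera(name): name is "scene" or "top" or "wrist"; returns a dict with "img" (400x640x3 uint8, red, green, blue), "mtx" (3x3 intrinsics, pixels), "D" ([k1, k2, p1, p2, k3] as OpenCV has them; the pictures are not rectified), "view" (4x4, takes a point from world to camera coordinates). Camera axes: x right, y down, z forward; pixel columns grow to the right and rows downward; lengths in mm; the calibration is good to about 2 mm. A picture is of the moment at which its call begins. There is no depth.
- job.sign_off(): hands the job in; it is judged then, once.
Trained networks look in a picture, given as the dict that the camera call returned (one of the last four; its "shot" number tells which), for a name from the list of things; names that differ only in an ending like _2 or _b are one class to them, and where a whole thing is asked for, a point or a joint stands for the part that bears it (a point fixed in the world has none). Each returns a list of dicts, best first, with "p" (0 to 1); they miss things now and then, are a little off and sometimes report something else, mostly with a low value. They report only what shows in the picture. A call takes as long as a camera call. They do not tell look-alikes from the thing itself.
- find_in(picture, target): "rect" ([centre column, centre row, width, height] in pixels, round what is visible of it).
- trace(picture, target): "region" (400x640 bool, what is visible of it) and "rect" ([centre column, centre row, width, height] in pixels, round what is visible of it).
The state is a dict: "clock": time; "joints": joint angles; "qd": joint speeds; "effort": joint torques, N m; "eef_pos": TCP position; "eef_rot": TCP orientation; "wrist_force": force on the tool from outside, world axes, zero at the start; "moment": the same for the moment, N m; "finger_gap": finger opening in mm; "finger_force": force on a finger pad.
Only numpy, scipy, OpenCV 4.12 (cv2) and the standard library are available. Lean on these libraries where they do the work, as an engineer would, in place of code of your own. Each camera call takes 0.05 s, during which the arm holds its last target. There are 200 camera calls.

### The job

The heavy vice base leans because only its two right feet stand on packing: set the bench weight down near the raised free end of the pry bar, so that it levers the base up over the fulcrum block and holds it, and slide the packer of the same thickness flat under the whole of the raised left foot. Then take the weight off again, letting the base down gently, and stand the weight upright on the bench, clear of bar and base. Don't shove the base out of its place or disturb the tape, scissors and marker.

Things in the scene. Friction and masses are not known exactly. Their poses are not given: they have to be found in the camera images.
- machine_base: Grey cast-iron base with steel T-slotted top and a low vice, about 6 kg, 260 mm (own x) x 210 mm (own y), top at 52 mm, vice 107 mm; too wide to grip. Three round feet, 28 mm diameter, 20 mm high: two right ones at own (+-100, -80) mm on 8 mm packing, the left one on the bench, so it leans 2.8 degrees left. Origin: mid-plan at sole height; own y points left, to the single foot.
- left_foot (a point): Centre of the sole of the base's single left foot, own (-70, 85, 0) mm of the base, 20 mm in from its left edge. Starts on the bench; needs 8 mm under it for the base to be level. Held 14 to 15 mm above the bench while the weight lies near the bar's free end.
- fulcrum: Dark steel fulcrum block, 70 mm (own x) x 44 x 22 mm high, half-round ridge (radius 9 mm) along own x on top. Loose on the bench, 50 mm left of the base's left edge and 130 mm farther along own x than the left foot. Origin: centre of underside; own y points along the bar, away from the base.
- pry_bar: Flat steel bar 370 (own y) x 34 x 8 mm, loose over the fulcrum; origin: mid underside. The toe (own y -185) reaches 20 mm under the base, 70 mm from the ridge; the free end (+185) is 300 mm past it, its top 88 mm up, sloping 12 degrees. With the weight centred 30 to 80 mm from the free end, that end sinks onto the bench (bar top about 12 mm high under the weight, 4 degrees slope); 0.6 kg.
- bar_end (a point): Middle of the upper edge of the pry bar's free end.
- weight: Dark steel bench weight, 0.95 kg: block 62 mm (own x) x 80 mm (own y) x 26 mm high, flat underside; above it a round handle bar 16 mm in diameter, 84 mm long, along own y, its axis 60 mm above the underside, 26 mm clear below it. Origin: centre of the underside.
- packer_thin: The matching packer: piece of aluminium flat bar 130 mm long (own y), 50 mm wide (own x), 8 mm thick, as thick as the packing under the right feet; 0.14 kg. Origin: centre of its underside.
- packer_thick: The wrong packer: same length and width, but 13 mm thick. It may stay where it is. Origin: centre of its underside.
- masking_tape: Roll of masking tape lying flat, about 98 mm in diameter, 25 mm high; leave alone.
- scissors: Scissors lying flat, about 200 mm long; leave alone.
- marker: Marker pen lying flat, 140 mm long; leave alone.
Things that resemble listed ones, but are neither listed nor needed, are in the scene too. What is shaped like the weight but purple is not meant.

How it is judged:
By the outcome, as a careful person would: the job done as asked, in the order asked, and still so for the second after the job is handed in, with the robot touching nothing.
It also fails if it takes over 69 s, if anything falls off the work surface, if the arm or the gripper's body presses on something with over 40 N, if the wrist force passes 120 N, or if a joint passes its speed limit or range.

## Working session

There is one attempt and no reset: what is moved stays moved. The work goes in short steps, Python scripts to look and compute and a tool call to move; the robot and the scene stay as the last step left them, time stands still between calls to the robot, and variables do not carry over. Pictures are saved under pics/ and viewed, at most 10 in all, crops included, and the job is handed in when it is done.

Besides the shell and the picture viewer there is one more tool, called as name(argument=value, ...) on one line, values as JSON. arm_command: Moves the arm, as the interface text tells. Its arguments: {"type":"object","properties":{"steps":{"type":"array","items":{"type":"array","items":{"type":"number"}}},"force":{"type":"number"}},"required":["steps"]}

```bash
mkdir -p pics; cat > h.py <<'E'
import numpy as np, cv2
from cell import monitor, imaging, job, find_in, trace
def ray(p,uv):
    n=cv2.undistortPoints(np.array([[uv]],float),p['mtx'],np.array(p['D'],float))[0,0]
    V=np.array(p['view']);R=V[:3,:3];t=V[:3,3]
    return -R.T@t, R.T@np.array([n[0],n[1],1.])
def at(p,uv,z):
    o,d=ray(p,uv);return o+d*(z-o[2])/d[2]
def tri(obs):
    A=np.zeros((3,3));b=np.zeros(3)
    for p,uv in obs:
        o,d=ray(p,uv);d=d/np.linalg.norm(d);M=np.eye(3)-np.outer(d,d);A+=M;b+=M@o
    return np.linalg.solve(A,b)
def proj(p,X):
    V=np.array(p['view']);return cv2.projectPoints(np.array(X,float).reshape(-1,1,3),cv2.Rodrigues(V[:3,:3])[0],V[:3,3],p['mtx'],np.array(p['D'],float))[0][:,0]
def save(n,im): cv2.imwrite('pics/'+n,im[:,:,::-1])
E
python3 - <<'E'
from h import *
for c in ['scene','top']:
    p=imaging.camera(c); save(c+'0.png',p['img'])
    print(c,np.round(ray(p,(320,200))[0]))
    for n in ['machine_base','fulcrum','pry_bar','weight','packer_thin','packer_thick','masking_tape','scissors','marker']:
        print(n,[(np.round(d['rect']).tolist(),round(d['p'],2)) for d in find_in(p,n)])
print(monitor.read_state())
E
```

```text
scene [-386. -441.  518.]
machine_base [([414.0, 239.0, 127.0, 89.0], 0.9)]
fulcrum [([364.0, 228.0, 23.0, 13.0], 0.56)]
pry_bar [([322.0, 195.0, 113.0, 53.0], 0.94), ([242.0, 194.0, 26.0, 14.0], 0.68)]
weight [([264.0, 239.0, 28.0, 45.0], 0.7), ([338.0, 282.0, 52.0, 53.0], 0.64), ([227.0, 193.0, -1.0, 3.0], 0.42)]
packer_thin [([277.0, 226.0, 53.0, 20.0], 0.6)]
packer_thick [([243.0, 197.0, 26.0, 10.0], 0.59)]
masking_tape [([352.0, 198.0, 35.0, 24.0], 0.92)]
scissors []
marker [([301.0, 186.0, 49.0, 7.0], 0.63)]
top [ 365.  -13. 1065.]
machine_base [([419.0, 195.0, 84.0, 108.0], 0.88)]
fulcrum [([358.0, 167.0, 20.0, 31.0], 0.47)]
pry_bar [([314.0, 160.0, 136.0, 28.0], 0.59)]
weight [([295.0, 258.0, 40.0, 38.0], 0.83), ([380.0, 283.0, 37.0, 38.0], 0.71), ([208.0, 211.0, 38.0, 33.0], 0.67), ([190.0, 262.0, 63.0, 32.0], 0.66)]
packer_thin [([286.0, 209.0, 52.0, 28.0], 0.7)]
packer_thick [([208.0, 173.0, 52.0, 23.0], 0.66)]
masking_tape [([329.0, 123.0, 36.0, 38.0], 0.74)]
scissors [([187.0, 262.0, 54.0, 30.0], 0.63)]
marker [([267.0, 118.0, 51.0, 9.0], 0.62)]
{'clock': 1.0, 'joints': array([ 1.05042419e+00,  2.99885308e-01,  1.52101775e+00,  2.56463306e-05,
        1.32069103e+00, -6.65914046e-02]), 'qd': array([-0.0001304 ,  0.001124  , -0.00066873, -0.00090143,  0.00113332,
       -0.0004461 ]), 'effort': array([-1.10892252e-03, -5.31645548e+01, -3.52929533e+01,  7.08701019e-02,
        2.12131039e-02,  8.52388837e-06]), 'eef_pos': array([241.08742672, 494.32913231, 224.44612929]), 'eef_rot': array([ 3.14159242e+00, -2.48881964e-05,  2.68780557e+00]), 'wrist_force': array([-0.34229418, -0.28498861,  0.25159296]), 'moment': array([-0.01504478, -0.00271462,  0.00625278]), 'finger_force': 0.0, 'finger_gap': 93.74410255190153}
```

View pics/scene0.png

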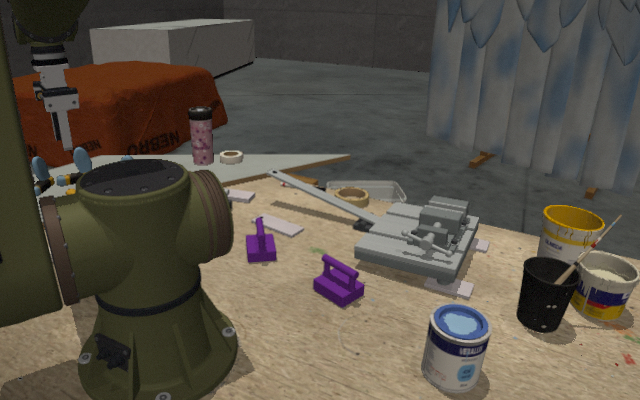

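View pics/top0.png

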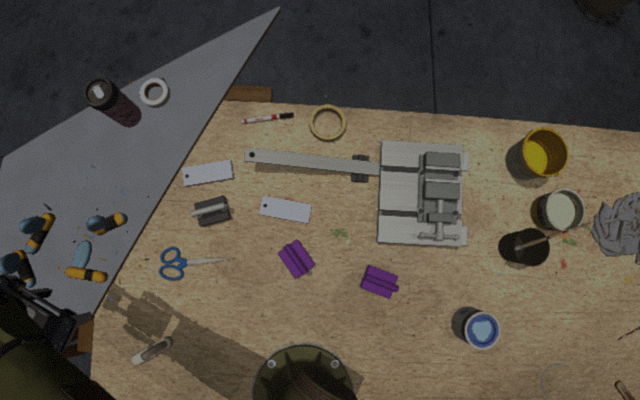

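The scene shows the machine base at top-view pixel (420,193), with the bar running left to its free end at (248,157) and the fulcrum at (359,168). Weight-like things in the top view are the dark one at (211,210) and purple ones at (296,259) and (380,282). I choose the dark one. The packers are at (286,209) and (208,173), and their thickness still has to be measured.

```bash
python3 - <<'E'
from h import *
p=imaging.camera('top')
def box(n,z,sel=0,near=None):
    ds=trace(p,n)
    for d in ds:
        m=d['region'].astype(np.uint8)
        r=cv2.minAreaRect(cv2.findNonZero(m)); c=cv2.boxPoints(r)
        W=np.array([at(p,x,z) for x in c])[:,:2]
        print(n,round(d['p'],2),np.round(r[0]),'ctr',np.round(W.mean(0)),'corners',np.round(W).tolist())
for n,z in [('machine_base',48),('fulcrum',22),('pry_bar',60),('weight',30),('packer_thin',8),('packer_thick',8),('masking_tape',25),('scissors',5),('marker',10)]: box(n,z)
w=imaging.camera('wrist'); s=monitor.read_state()
from scipy.spatial.transform import Rotation as Ro
R=Ro.from_euler('xyz',s['eef_rot']).as_matrix();V=np.array(w['view'])
print('cam in tool',R.T@(-V[:3,:3].T@V[:3,3]-s['eef_pos']));print('tool->cam',np.round(V[:3,:3]@R,3),'tool axes',np.round(R,3));print(w['mtx'])
im=cv2.resize(p['img'][130:270,170:310],None,fx=4,fy=4,interpolation=cv2.INTER_CUBIC);save('crop1.png',im)
E
```

```text
machine_base 0.63 [420. 193.] ctr [ 507. -297.] corners [[376.0, -182.0], [642.0, -193.0], [640.0, -417.0], [370.0, -398.0]]
machine_base 0.49 [207. 173.] ctr [553. 243.] corners [[568.0, 312.0], [591.0, 186.0], [538.0, 175.0], [515.0, 300.0]]
fulcrum 0.65 [359. 168.] ctr [ 573. -145.] corners [[538.0, -122.0], [610.0, -126.0], [609.0, -169.0], [536.0, -164.0]]
fulcrum 0.57 [312. 161.] ctr [590. -22.] corners [[589.0, 157.0], [629.0, 154.0], [591.0, -203.0], [552.0, -198.0]]
pry_bar 0.67 [210. 212.] ctr [453. 229.] corners [[471.0, 283.0], [496.0, 194.0], [434.0, 176.0], [410.0, 264.0]]
pry_bar 0.6 [312. 161.] ctr [581. -23.] corners [[583.0, 146.0], [618.0, 143.0], [578.0, -193.0], [543.0, -188.0]]
weight 0.85 [381. 282.] ctr [ 282. -195.] corners [[270.0, -139.0], [328.0, -162.0], [293.0, -252.0], [236.0, -228.0]]
weight 0.73 [209. 212.] ctr [456. 237.] corners [[474.0, 291.0], [499.0, 201.0], [438.0, 182.0], [413.0, 272.0]]
weight 0.62 [296. 259.] ctr [339.  16.] corners [[354.0, 68.0], [393.0, 17.0], [324.0, -36.0], [286.0, 15.0]]
packer_thin 0.78 [285. 209.] ctr [465.  46.] corn
[... 308 characters left out ...]

masking_tape 0.33 [421. 193.] ctr [ 510. -306.] corners [[379.0, -185.0], [649.0, -202.0], [642.0, -431.0], [369.0, -406.0]]
scissors 0.76 [191. 267.] ctr [315. 286.] corners [[289.0, 378.0], [373.0, 362.0], [340.0, 194.0], [257.0, 210.0]]
marker 0.72 [268. 117.] ctr [711.  96.] corners [[710.0, 161.0], [727.0, 32.0], [713.0, 31.0], [696.0, 159.0]]
cam in tool [  77.29850478    0.79541572 -159.81094334]
tool->cam [[ 0.     1.     0.001]
 [-0.964  0.    -0.266]
 [-0.266 -0.001  0.964]] tool axes [[-0.899  0.438 -0.   ]
 [ 0.438  0.899  0.   ]
 [ 0.    -0.    -1.   ]]
[[294.20321621   0.         322.95968686]
 [  0.         294.20321621 201.38989944]
 [  0.           0.           1.        ]]
```

View pics/crop1.png

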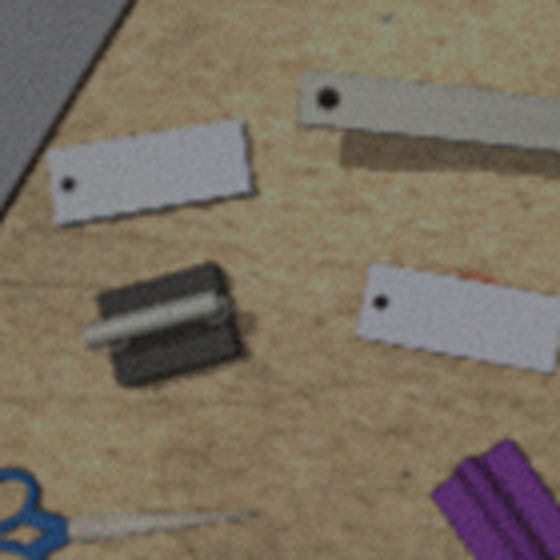

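The crop shows the dark weight, with its grey handle running from (90,335) to (225,300) in the crop. Both packers are silver-grey with a hole. I'll move above them, look from two places and measure their thickness.

arm_command(steps=[[1,-50,-24,0,10],[1,-100,-48,0,20],[1,-150,-72,0,30],[1,-200,-96,0,40],[1,-250,-120,0,50],[1,-300,-144,0,50],[1,-348,-168,0,50],[1,-348,-168,0,50],[1,-348,-168,0,50]])

```text
clock: 2.68
eef_pos: [479.9, 191.1, 224.4]
eef_rot: [-3.141, -0.0, 1.815]
wrist_force: [-0.8, 0.0, 0.4]
finger_gap: 94.0
finger_force: 0.0
```

```bash
python3 - <<'E'
from h import *
p=imaging.camera('wrist'); save('w1.png',p['img']); s=monitor.read_state(); print(s['clock'],s['eef_pos'],s['eef_rot'],s['joints'])
import pickle; pickle.dump(p,open('w1.pkl','wb'))
for n in ['weight','packer_thin','packer_thick','pry_bar']:
    for d in trace(p,n):
        m=d['region'].astype(np.uint8); r=cv2.minAreaRect(cv2.findNonZero(m))
        print(n,round(d['p'],2),np.round(r[0]),np.round(r[1]),np.round(at(p,r[0],8)),np.round(cv2.boxPoints(r)).tolist())
E
```

```text
2.725 [479.72006098 191.52622215 224.44518863] [-3.14146999e+00 -1.59448527e-04  1.81588976e+00] [3.08859012e-01 2.25421521e-01 1.61491573e+00 1.73188981e-04
 1.30136766e+00 6.37194608e-02]
weight 0.95 [180. 268.] [29. 78.] [313.  22.   8.] [[143.0, 288.0], [194.0, 229.0], [216.0, 248.0], [165.0, 307.0]]
weight 0.58 [314. 147.] [78. 52.] [458. 232.   8.] [[288.0, 108.0], [340.0, 108.0], [340.0, 186.0], [288.0, 186.0]]
packer_thin 0.94 [290. 273.] [36. 85.] [466.  52.   8.] [[256.0, 304.0], [291.0, 226.0], [324.0, 241.0], [289.0, 319.0]]
packer_thin 0.52 [374. 324.] [ 31. 133.] [606.  -0.   8.] [[327.0, 373.0], [394.0, 258.0], [421.0, 274.0], [353.0, 389.0]]
packer_thick 0.66 [397. 148.] [ 43. 107.] [560. 256.   8.] [[369.0, 198.0], [382.0, 92.0], [425.0, 97.0], [412.0, 204.0]]
pry_bar 0.74 [376. 324.] [ 31. 132.] [610.  -1.   8.] [[332.0, 376.0], [394.0, 259.0], [421.0, 273.0], [359.0, 390.0]]
```

View pics/w1.png

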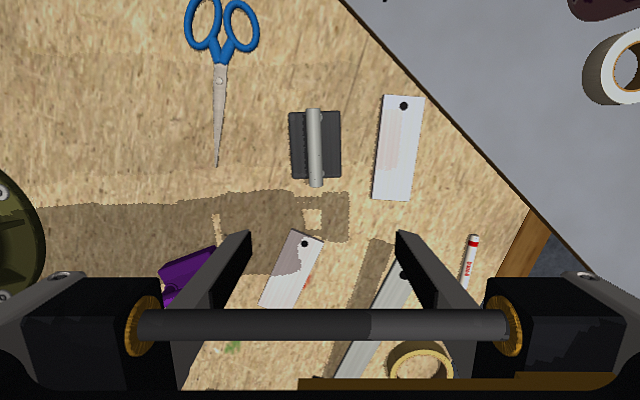

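The wrist view shows the dark weight at (314,147) with its handle along the image vertical. One packer is at (397,148) and the other at (290,273). Bar and tape lie below. Now the weight's grasp pose.

```bash
cat >> h.py <<'E'
from scipy.spatial.transform import Rotation as Ro
def totool(X,s=None):
    s=s or monitor.read_state();R=Ro.from_euler('xyz',s['eef_rot']).as_matrix();return np.round(R.T@(np.array(X,float)-s['eef_pos']),1)
E
python3 - <<'E'
from h import *
import pickle
p=pickle.load(open('w1.pkl','rb'))
t=imaging.camera('top')
X=tri([(p,(314.5,147)),(t,(209.5,209))]);print('tri handle top',X)
a,b=at(p,(313,108),68),at(p,(316.5,186),68);print(a,b,np.linalg.norm(a-b),(a+b)/2)
print('tool',totool([*((a+b)/2)[:2],60]), 'handle dir in tool',totool(b)-totool(a))
E
```

```text
tri handle top [460.41066581 234.69055382  40.00015273]
[448.66882714 275.61517323  68.        ] [471.43752568 197.04628584  68.        ] 81.80148958648662 [460.05317641 236.33072954  68.        ]
tool [ 48.3  -8.3 164.6] handle dir in tool [-81.7   2.9  -0.1]
```

arm_command(steps=[[1,24,-4,40,-2],[1,48,-8,80,-2],[1,48,-8,100,-2],[1,48,-8,100,-2],[1,48,-8,100,-2]])

```text
clock: 3.6
eef_pos: [461.3, 235.6, 125.5]
eef_rot: [3.14, -0.0, 1.85]
wrist_force: [-0.6, 0.3, -0.2]
finger_gap: 94.4
finger_force: 0.0
```

```bash
python3 - <<'E'
from h import *
import pickle
p=imaging.camera('wrist'); save('w2.png',p['img']); s=monitor.read_state(); print(s['clock'],s['eef_pos'],s['eef_rot'])
pickle.dump(p,open('w2.pkl','wb'))
for n in ['weight','packer_thin','packer_thick']:
    for d in trace(p,n):
        m=d['region'].astype(np.uint8); r=cv2.minAreaRect(cv2.findNonZero(m))
        print(n,round(d['p'],2),np.round(r[0]),np.round(r[1]),np.round(cv2.boxPoints(r)).tolist())
E
```

```text
3.65 [461.3875544  235.54978197 125.64531236] [ 3.13982290e+00 -2.24566644e-04  1.84986519e+00]
weight 0.76 [201. 363.] [14. 36.] [[186.0, 376.0], [202.0, 343.0], [215.0, 349.0], [199.0, 382.0]]
weight 0.74 [320. 214.] [109.  69.] [[285.0, 160.0], [354.0, 160.0], [354.0, 269.0], [285.0, 269.0]]
packer_thin 0.75 [436. 370.] [14. 42.] [[415.0, 363.0], [457.0, 363.0], [457.0, 377.0], [415.0, 377.0]]
packer_thin 0.57 [282. 352.] [ 44. 101.] [[239.0, 386.0], [286.0, 297.0], [326.0, 317.0], [278.0, 407.0]]
packer_thick 0.96 [425. 209.] [ 57. 132.] [[384.0, 268.0], [410.0, 138.0], [465.0, 149.0], [439.0, 279.0]]
packer_thick 0.37 [213. 104.] [222.  99.] [[140.0, 7.0], [236.0, -15.0], [286.0, 201.0], [190.0, 223.0]]
```

View pics/w2.png

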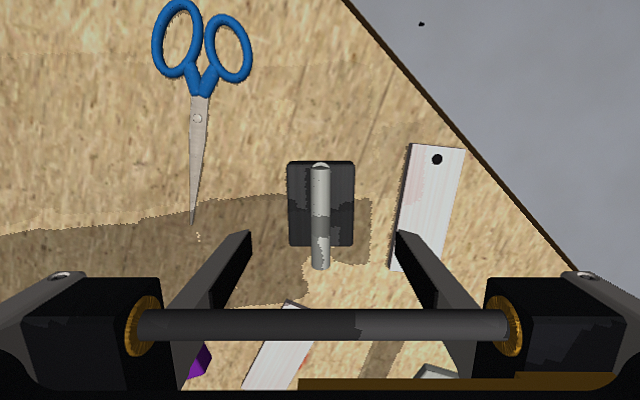

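The close view shows the handle from (320,163) to (320,269), centred between the fingers. One packer is at (425,209), with its hole at (437,159).

```bash
python3 - <<'E'
from h import *
import pickle
p=pickle.load(open('w1.pkl','rb'));q=pickle.load(open('w2.pkl','rb'))
A=tri([(p,(313,109)),(q,(320,164))]);B=tri([(p,(316.5,186)),(q,(320.5,268))]);print(A,B)
def hole(p,uv,r=9):
    u,v=uv;w=p['img'][v-r:v+r+1,u-r:u+r+1].mean(2);w=np.clip(90-w,0,None);yy,xx=np.mgrid[v-r:v+r+1,u-r:u+r+1]
    return (w*xx).sum()/w.sum(),(w*yy).sum()/w.sum()
h1,h2=hole(p,(404,106)),hole(q,(437,159));print(h1,h2,tri([(p,h1),(q,h2)]))
a,b=at(q,(320,164),68),at(q,(320.5,268),68);print(a,b,np.linalg.norm(a-b));c=(a+b)/2
print('tool',totool([c[0],c[1],60]),totool(b)-totool(a))
# corners-based size: packer1 width/length in w2 via region mask
for pk,im in((p,'w1'),(q,'w2')):
    for d in trace(q,'packer_thick')[:1] if pk is q else []:
        m=d['region'].astype(np.uint8);cs=cv2.findContours(m,0,2)[0];c=max(cs,key=cv2.contourArea);ap=cv2.approxPolyDP(c,4,True)[:,0];print(ap.tolist())
        for z in(8,13):print(z,[np.round(at(q,x,z)[:2]).tolist() for x in ap])
E
```

```text
[447.74268255 275.43548883  37.90568444] [471.28438431 196.21589034  64.67555604]
(np.float64(403.18471636193163), np.float64(105.37611345522737)) (np.float64(436.7194703581102), np.float64(158.74384592235933)) [550.68252999 306.20325637  13.14912718]
[446.88954123 279.74099907  68.        ] [470.56671583 197.84084843  68.        ] 85.25399269851022
tool [ 3.9 -1.6 65.3] [-85.3   0.2   0. ]
[[463, 149], [409, 145], [387, 260], [390, 269], [401, 270], [393, 255], [394, 232], [399, 228], [419, 234], [440, 256]]
8 [[573.0, 321.0], [523.0, 311.0], [543.0, 195.0], [549.0, 186.0], [560.0, 188.0], [547.0, 202.0], [539.0, 226.0], [542.0, 231.0], [564.0, 231.0], [594.0, 214.0]]
13 [[571.0, 321.0], [522.0, 311.0], [541.0, 197.0], [547.0, 188.0], [558.0, 190.0], [545.0, 204.0], [537.0, 227.0], [541.0, 233.0], [562.0, 232.0], [591.0, 216.0]]
```

The packer at (425,209) measures 13 mm, so it is the thick one. The one at world (465,48) should be the thin one. I'll grasp the weight now.

arm_command(force=25, steps=[[1,4,-1.5,35,0],[1,4,-1.5,65,0],[1,4,-1.5,65,0],[0,4,-1.5,65,0],[0,4,-1.5,65,0],[0,4,-1.5,65,0],[0,4,-1.5,65,0],[0,4,-1.5,65,0],[0,4,-1.5,65,0],[0,4,-1.5,65,0]])

```text
clock: 5.1
eef_pos: [458.3, 238.8, 59.4]
eef_rot: [-3.142, 0.0, 1.85]
wrist_force: [-0.2, 0.1, -0.3]
finger_gap: 27.3
finger_force: 0.0
```

```bash
python3 - <<'E'
from h import *
t=imaging.camera('top')
# bar outline
for d in trace(t,'pry_bar')[:3]:
    m=d['region'].astype(np.uint8);r=cv2.minAreaRect(cv2.findNonZero(m));c=cv2.boxPoints(r);print(round(d['p'],2),c.tolist(),np.round([at(t,x,84)[:2] for x in c]).tolist(),np.round([at(t,x,20)[:2] for x in c]).tolist())
e=find_in(t,'bar_end');print(e[:2])
print(monitor.read_state()['eef_rot'])
E
```

```text
0.6 [[243.25833129882812, 160.68588256835938], [245.29367065429688, 145.081787109375], [380.4721374511719, 162.7137451171875], [378.4367980957031, 178.31784057617188]] [[576.0, 146.0], [615.0, 142.0], [574.0, -189.0], [535.0, -184.0]] [[590.0, 156.0], [631.0, 152.0], [587.0, -201.0], [546.0, -195.0]]
0.2 [[241.47695922851562, 117.81538391113281], [292.6769714355469, 111.41539001464844], [293.3692932128906, 116.953857421875], [242.16928100585938, 123.35385131835938]] [[684.0, 154.0], [702.0, 27.0], [687.0, 25.0], [670.0, 151.0]] [[705.0, 164.0], [724.0, 30.0], [708.0, 28.0], [690.0, 162.0]]
[{'rect': [314.0, 161.9, 137.8, 27.9], 'p': 0.87}, {'rect': [327.9, 121.4, 37.9, 38.5], 'p': 0.72}]
[-3.14133702e+00  3.45710506e-05  1.85005157e+00]
```

arm_command(steps=[[0,0,0,0,0],[0,0,0,0,0],[0,0,0,0,0],[0,0,0,-10,0],[0,0,0,-40,0],[0,0,0,-80,0],[0,0,0,-120,0],[0,-45,22,-130,5],[0,-90,44,-130,10],[0,-135,66,-130,15],[0,-175,88,-130,20],[0,-175,88,-130,20.4],[0,-175,88,-130,20.4]])

```text
clock: 6.88
eef_pos: [590.7, 94.8, 188.9]
eef_rot: [-3.14, 0.0, 1.494]
wrist_force: [0.2, -0.7, -8.7]
finger_gap: 15.5
finger_force: 25.0
```

```bash
python3 - <<'E'
from h import *
import pickle
p=imaging.camera('wrist'); save('w3.png',p['img']); s=monitor.read_state(); print(s['clock'],s['eef_pos'],s['eef_rot'],s['finger_gap'],s['wrist_force'])
t=imaging.camera('top');save('t3.png',t['img'])
pickle.dump((p,t),open('w3.pkl','wb'))
save('w3c.png',np.vstack([p['img'],cv2.resize(t['img'][120:220,220:380],(640,400))[:200*2]])[:, :] if 0 else np.hstack([cv2.resize(p['img'],(480,300)),cv2.resize(t['img'][120:220,220:326],(318,300))]))
for n in ['pry_bar','weight']:
    for d in trace(p,n):
        m=d['region'].astype(np.uint8); r=cv2.minAreaRect(cv2.findNonZero(m))
        print(n,round(d['p'],2),np.round(cv2.boxPoints(r)).tolist())
E
```

```text
6.925 [590.5969025   95.23301004 189.11969648] [-3.14041123e+00  4.10611916e-06  1.49470843e+00] 15.320255032533243 [ 0.08170605  0.18574564 -9.24946246]
pry_bar 0.9 [[301.0, 153.0], [340.0, 153.0], [340.0, 377.0], [301.0, 377.0]]
weight 0.7 [[105.0, 368.0], [147.0, 353.0], [155.0, 377.0], [114.0, 392.0]]
weight 0.59 [[282.0, 174.0], [372.0, 174.0], [372.0, 307.0], [282.0, 307.0]]
weight 0.55 [[73.0, 276.0], [136.0, 218.0], [172.0, 257.0], [110.0, 315.0]]
```

View pics/w3.png

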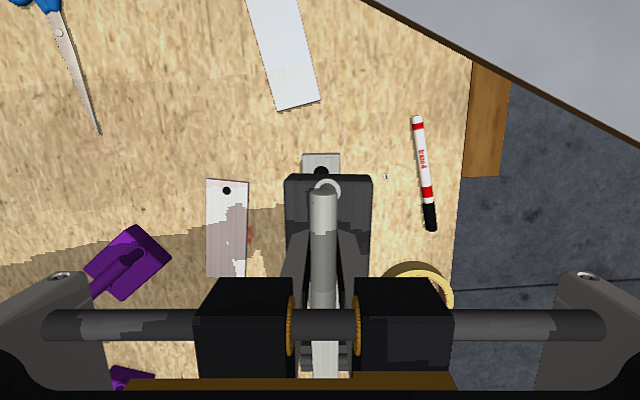

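The held weight is centred over the bar. The bar's free end shows at (321,153), and the other packer at (227,228) with its hole at (226,190).

```bash
python3 - <<'E'
from h import *
import pickle
p,t=pickle.load(open('w3.pkl','rb'))
print('end',at(p,(321,153),88),at(p,(302,153.5),88),at(p,(340,153.5),88),'tool',totool(at(p,(321,153),88)))
print('bar near',at(p,(325,378),42),totool(at(p,(325,378),42)))
print('weight block mid far edge', totool(at(p,(328.5,176),189-34)))
q=pickle.load(open('w1.pkl','rb'))
def hole(p,uv,r=8):
    u,v=uv;w=p['img'][v-r:v+r+1,u-r:u+r+1].mean(2);w=np.clip(90-w,0,None);yy,xx=np.mgrid[v-r:v+r+1,u-r:u+r+1]
    return (w*xx).sum()/w.sum(),(w*yy).sum()/w.sum()
a,b=hole(q,(304,243)),hole(p,(226,190));print(a,b,tri([(q,a),(p,b)]))
cs=[(206,179),(248,181),(246,278),(207,276)];print([np.round(at(p,c,8)).tolist() for c in cs])
E
```

```text
end [592.93546287 144.72989808  88.        ] [576.23331781 145.57313978  88.        ] [609.56444007 143.01495719  88.        ] tool [ 49.2  -1.5 101.6]
bar near [ 574.58947974 -149.07633743   42.        ] [-245.1    2.4  147.5]
weight block mid far edge [41.2  4.1 34.6]
(np.float64(304.58949942092397), np.float64(242.46802213357358)) (np.float64(226.1715320456541), np.float64(190.07572431957857)) [475.88251308 101.56939019   7.57171475]
[[454.0, 116.0, 8.0], [503.0, 110.0, 8.0], [482.0, -17.0, 8.0], [432.0, -10.0, 8.0]]
```

The thin packer is confirmed at 7.6 mm. Now I'll lower the weight onto the bar.

arm_command(steps=[[0,0,-2,25,0],[0,0,-2,38,0],[0,0,-2,43,0],[0,0,-2,48,0],[0,0.5,-2,53,0],[0,1,-2,58,0],[0,1.5,-2,63,0],[0,2,-2,68,0],[0,2.5,-2,73,0],[0,3,-2,78,0],[0,3.5,-2,83,0],[0,4,-2,88,0],[0,4,-2,92,0],[0,4,-2,96,0],[0,4,-2,100,0],[0,4,-2,103,0],[0,4,-2,106,0],[0,4,-2,106,0]])

```text
clock: 9.32
eef_pos: [589.5, 99.1, 83.4]
eef_rot: [3.141, -0.0, 1.494]
wrist_force: [1.6, 4.0, -1.4]
finger_gap: 15.2
finger_force: 25.0
```

```bash
python3 - <<'E'
from h import *
p=imaging.camera('wrist'); c=imaging.camera('scene');s=monitor.read_state(); print(s['clock'],s['eef_pos'],s['finger_gap'],s['wrist_force'],s['moment'])
save('v4.png',np.hstack([cv2.resize(p['img'],(400,250)),cv2.resize(c['img'][150:290,240:480],(400,250),interpolation=cv2.INTER_CUBIC)]))
E
```

```text
9.425 [589.56995846  99.07781462  83.60054443] 15.712914887621416 [ 2.35871944  4.05669129 -1.03790224] [ 6.67064956e-01 -1.97066589e-01  9.63873483e-06]
```

View pics/v4.png

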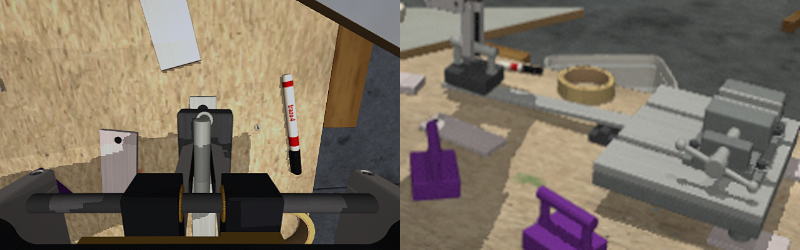

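The bar has sunk most of the way with the weight on it near the end, and the base is levered up. I'll go down the rest.

arm_command(steps=[[0,0,0,3,0],[0,0,0,6,0],[0,0,0,9,0],[0,0,0,11,0],[0,0,0,11,0]])

```text
clock: 10.05
eef_pos: [591.5, 100.2, 74.7]
eef_rot: [3.135, -0.002, 1.494]
wrist_force: [6.8, 11.5, 12.4]
finger_gap: 15.4
finger_force: 25.0
```

arm_command(steps=[[0,0,0,-2,0],[0,0,0,-2,0],[0.25,0,0,-2,0],[0.35,0,0,-2,0],[0.5,0,0,-2,0],[0.5,0,0,-2,0],[0.5,0,0,-2,0],[0.5,0,0,-30,0],[0.5,0,0,-60,0],[0.5,0,0,-90,0],[0.5,0,0,-90,0]])

```text
clock: 11.42
eef_pos: [590.3, 99.1, 164.7]
eef_rot: [3.138, -0.001, 1.494]
wrist_force: [0.5, -0.1, -0.2]
finger_gap: 46.6
finger_force: 0.0
```

```bash
python3 - <<'E'
from h import *
import pickle
p=imaging.camera('wrist'); c=imaging.camera('scene');t=imaging.camera('top');s=monitor.read_state(); print(s['clock'],s['eef_pos'],s['eef_rot'],s['wrist_force'])
pickle.dump((p,c,t),open('w5.pkl','wb'))
save('v5.png',np.vstack([np.hstack([cv2.resize(p['img'],(400,250)),cv2.resize(t['img'][120:260,240:480],(400,250),interpolation=cv2.INTER_CUBIC)]),cv2.resize(c['img'][170:280,300:530],(800,340),interpolation=cv2.INTER_CUBIC)]))
for n in ['machine_base','left_foot']:
  for pp,z in((t,65),):
    for d in trace(pp,n):
        m=d['region'].astype(np.uint8); r=cv2.minAreaRect(cv2.findNonZero(m));b=cv2.boxPoints(r)
        print(n,round(d['p'],2),np.round(b).tolist(),[np.round(at(pp,x,z)[:2]).tolist() for x in b])
E
```

```text
11.575 [589.00872997  98.93321599 161.28741219] [-3.13999648e+00  3.38135424e-04  1.49395779e+00] [0.68211816 0.2502491  0.22004223]
machine_base 0.64 [[378.0, 244.0], [381.0, 139.0], [465.0, 141.0], [462.0, 246.0]] [[377.0, -183.0], [640.0, -196.0], [637.0, -414.0], [370.0, -394.0]]
```

View pics/v5.png

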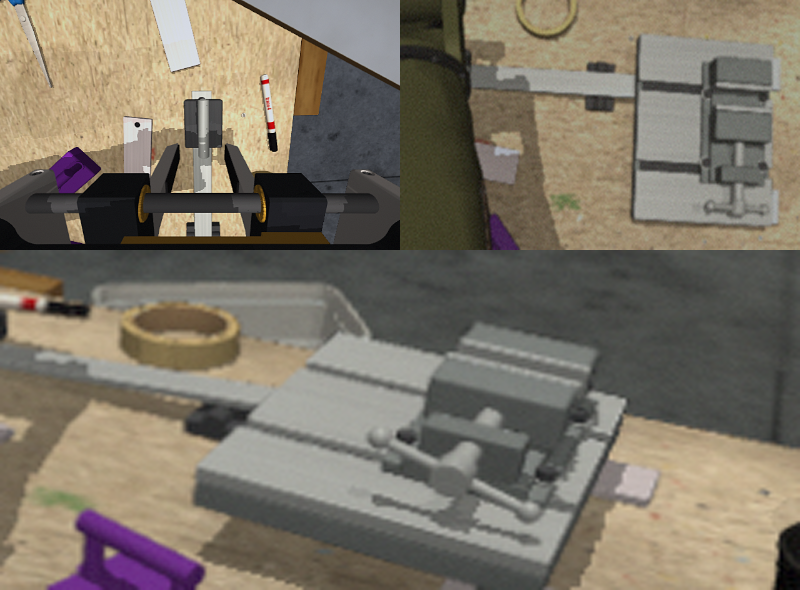

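The weight rests on the bar near the end, which is down, and the base is raised. The base's left edge runs at about column 382, rows 140 to 244 of the top picture. I'll look at that edge from above with the wrist camera.

arm_command(steps=[[1,0,0,-30,0],[1,-50,-20,-40,0],[1,-105,-40,-40,0],[1,-160,-60,-40,0],[1,-215,-80,-40,0],[1,-265,-100,-40,0],[1,-310,-116,-40,0],[1,-310,-116,-40,0],[1,-310,-116,-40,0]])

```text
clock: 12.8
eef_pos: [450.0, -200.8, 202.0]
eef_rot: [-3.141, -0.0, 1.494]
wrist_force: [0.8, 0.3, -1.0]
finger_gap: 93.8
finger_force: 0.0
```

```bash
python3 - <<'E'
from h import *
import pickle
p=imaging.camera('wrist'); t=imaging.camera('top');s=monitor.read_state(); print(s['clock'],s['eef_pos'],s['eef_rot'],s['wrist_force'])
pickle.dump((p,t),open('w6.pkl','wb'))
save('v6.png',p['img'])
for pp in(p,t):
 for n in ['machine_base','packer_thin','fulcrum']:
  for d in trace(pp,n)[:2]:
        m=d['region'].astype(np.uint8); r=cv2.minAreaRect(cv2.findNonZero(m));b=cv2.boxPoints(r)
        print(n,round(d['p'],2),np.round(b,1).tolist(),[np.round(at(pp,x,{'m':66,'p':8,'f':22}[n[0]])[:2]).tolist() for x in b])
E
```

```text
12.9 [ 450.37011284 -200.28545135  202.15577832] [-3.14115751e+00 -3.09154108e-04  1.49520344e+00] [-0.4346618   0.36827965  0.03520139]
machine_base 0.92 [[254.60000610351562, 182.5], [506.79998779296875, 176.10000610351562], [511.6000061035156, 367.20001220703125], [259.3999938964844, 373.5]] [[382.0, -179.0], [638.0, -192.0], [665.0, -433.0], [354.0, -420.0]]
packer_thin 0.58 [[291.0, 19.0], [291.0, 0.0], [338.0, 0.0], [338.0, 19.0]] [[430.0, -18.0], [432.0, -0.0], [481.0, -4.0], [480.0, -21.0]]
fulcrum 0.86 [[393.29998779296875, 113.0999984741211], [459.70001220703125, 111.9000015258789], [460.3999938964844, 150.1999969482422], [394.0, 151.39999389648438]] [[534.0, -122.0], [607.0, -126.0], [610.0, -168.0], [535.0, -164.0]]
machine_base 0.83 [[376.1000061035156, 226.89999389648438], [382.3999938964844, 138.1999969482422], [465.6000061035156, 144.10000610351562], [459.20001220703125, 232.8000030517578]] [[418.0, -179.0], [641.0, -199.0], [629.0, -414.0], [403.0, -388.0]]
packer_thin 0.83 [[257.5, 214.5], [261.3999938964844, 194.3000030517578], [311.79998779296875, 204.10000610351562], [307.79998779296875, 224.3000030517578]] [[451.0, 117.0], [504.0, 108.0], [479.0, -22.0], [427.0, -12.0]]
fulcrum 0.62 [[351.0, 154.0], [368.0, 154.0], [368.0, 182.0], [351.0, 182.0]] [[609.0, -124.0], [610.0, -168.0], [536.0, -167.0], [535.0, -123.0]]
```

View pics/v6.png

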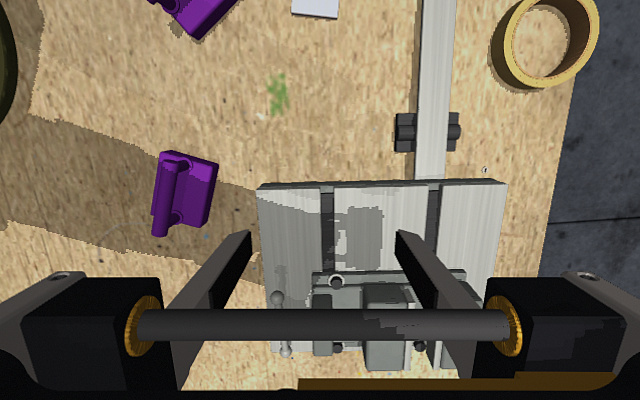

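The wrist view shows the base's left top edge from (256,188) to (507,184), and the fulcrum at (427,131). The way to the left foot is clear.

```bash
python3 - <<'E'
from h import *
import pickle
p,t=pickle.load(open('w6.pkl','rb'))
for z in(67,):
    a,b=at(p,(256.5,188.5),z),at(p,(507,184),z)
    ex=(b-a)[:2];L=np.hypot(*ex);ex/=L;ey=np.array([-ex[1],ex[0]])
    print(a,b,L,'yaw',np.degrees(np.arctan2(ex[1],ex[0])))
    m=(a+b)[:2]/2
    foot=m-70*ex-20*ey;print('mid edge',m,'foot',foot,'ey',ey,'fulcrum in base',)
    f=np.array([571.5,-145])-m;print('fulc rel own',f@ex,f@ey)
q=pickle.load(open('w3.pkl','rb'))[0]
c=np.array([at(q,x,8)[:2] for x in [(206,179),(248,181),(246,278),(207,276)]])
print('packer',c.mean(0),'dir',np.degrees(np.arctan2(*( (c[0]+c[1]-c[2]-c[3]))) ))
X=c.mean(0);d=(c[0]+c[1]-c[2]-c[3]);d/=np.hypot(*d)
g=X+d*35;print('grasp',g,totool([*g,21]))
E
```

```text
[ 382.91766001 -185.52743353   67.        ] [ 638.58808844 -200.49919558   67.        ] 256.10841773329645 yaw -3.351346767101974
mid edge [ 510.75287422 -193.01331455] foot [ 439.70341247 -208.88700298] ey [0.05845869 0.99828983] fulcrum in base
fulc rel own 57.83644240779784 51.48240081955156
packer [467.92958417  49.91079518] dir 9.66028220715198
grasp [473.80279569  84.41449624] [286.2   1.8 181.4]
```

arm_command(steps=[[0.8,50,0,0,5.3],[0.8,110,0,0,5.3],[0.8,170,1,0,5.3],[0.8,230,2,20,5.3],[0.8,286,2,60,5.3],[0.8,286,2,100,5.3],[0.8,286,2,110,5.3],[0.8,286,2,110,5.3]])

```text
clock: 14.2
eef_pos: [474.2, 83.4, 93.0]
eef_rot: [-3.141, 0.0, 1.401]
wrist_force: [1.3, 0.3, 0.0]
finger_gap: 75.0
finger_force: 0.0
```

```bash
python3 - <<'E'
from h import *
import pickle
p=imaging.camera('wrist');s=monitor.read_state(); print(s['clock'],s['eef_pos'],s['eef_rot'],s['wrist_force'])
pickle.dump(p,open('w7.pkl','wb'))
save('v7.png',p['img'])
for d in trace(p,'packer_thin')[:2]:
    m=d['region'].astype(np.uint8); print(round(d['p'],2),d['rect'])
    for v in range(int(d['rect'][1]-d['rect'][3]/2)+2,400,12):
        u=np.flatnonzero(m[v])
        if len(u): print(v,u[0],u[-1],totool(at(p,(u[0],v),8),s)[:2],totool(at(p,(u[-1],v),8),s)[:2])
E
```

```text
14.25 [474.68641581  83.30036875  93.75522508] [ 3.14010880e+00 -3.47788115e-04  1.40059589e+00] [0.77720533 0.09892783 0.33959516]
0.86 [321.0, 244.3, 60.2, 132.3]
180 293 349 [ 28.9 -25.7] [29.  21.7]
192 292 349 [ 18.5 -26.9] [18.5 21.9]
204 292 349 [  7.8 -27.2] [ 7.8 22.2]
216 292 348 [ -3.1 -27.5] [-3.1 21.6]
228 293 348 [-14.3 -26.9] [-14.3  21.8]
240 293 347 [-25.8 -27.2] [-25.7  21.2]
252 293 347 [-37.5 -27.5] [-37.5  21.5]
264 293 347 [-49.5 -27.8] [-49.5  21.7]
276 294 346 [-61.8 -27.2] [-61.7  21.1]
288 294 346 [-74.4 -27.5] [-74.3  21.3]
300 294 345 [-87.3 -27.9] [-87.2  20.7]
0.39 [457.8, 202.6, 44.6, 193.1]
108 456 477 [ 87. 105.] [ 87.  121.6]
120 434 477 [77.9 88.6] [ 77.8 122.9]
240 438 478 [-25.7 102.7] [-25.6 138.4]
252 438 478 [-37.4 103.9] [-37.3 140. ]
264 438 478 [-49.3 105.1] [-49.3 141.7]
276 439 477 [-61.6 107.3] [-61.5 142.5]
288 442 454 [-74.2 111.5] [-74.2 122.7]
300 451 452 [-87.  121.4] [-87.  122.3]
```

View pics/v7.png

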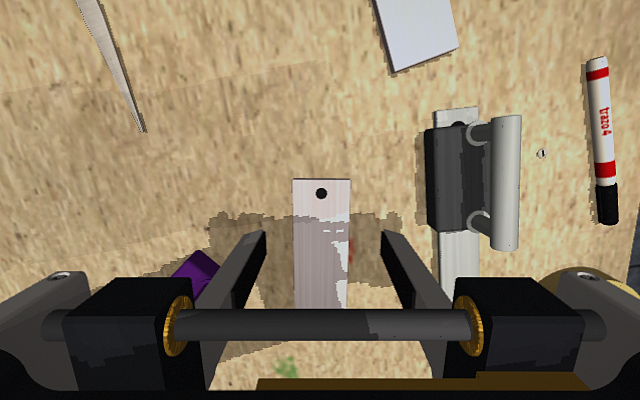

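The packer is seen between the fingers, its hole at (321,193) and outer end at row 179. It needs a shift of about -3 mm in tool y. The weight is still upright on the bar.

arm_command(force=25, steps=[[0.8,0,-3,40,0],[0.8,0,-3,65,0],[0.8,0,-3,72,0],[0.8,0,-3,72,0],[0,0,-3,72,0],[0,0,-3,72,0],[0,0,-3,72,0],[0,0,-3,72,0],[0,0,-3,72,0],[0,0,-3,72,0]])

```text
clock: 15.55
eef_pos: [471.3, 84.4, 20.9]
eef_rot: [3.141, -0.0, 1.402]
wrist_force: [-1.1, -0.3, 6.7]
finger_gap: 49.6
finger_force: 25.0
```

arm_command(steps=[[0,0,0,-3,0],[0,0,0,-3,0],[0,-30,0,-3,-3],[0,-70,0,-3,-6.3],[0,-110,0,-3,-6.3],[0,-134,0,-3,-6.3],[0,-134,0,-3,-6.3],[0,-134,0,-3,-6.3]])

```text
clock: 16.55
eef_pos: [448.5, -47.2, 23.4]
eef_rot: [-3.141, -0.0, 1.511]
wrist_force: [0.6, 0.2, -1.4]
finger_gap: 49.3
finger_force: 25.0
```

```bash
python3 - <<'E'
from h import *
import pickle
w=imaging.camera('wrist');t=imaging.camera('top');c=imaging.camera('scene');s=monitor.read_state(); print(s['clock'],s['eef_pos'],s['eef_rot'],s['wrist_force'],s['finger_gap'])
pickle.dump((w,t,c),open('w8.pkl','wb'))
a=cv2.resize(t['img'][140:260,300:440],(400,343),interpolation=cv2.INTER_CUBIC);b=cv2.resize(c['img'][180:294,300:433],(400,343),interpolation=cv2.INTER_CUBIC)
save('v8.png',np.hstack([a,b]))
print('proj foot top',proj(t,[[439,-208,14]]),'scene',proj(c,[[439,-208,14],[439,-208,34]]))
print('foot in tool',totool([439,-208,14]))
E
```

```text
16.7 [448.51069715 -46.97807923  23.41052144] [-3.14150848e+00 -4.51607582e-05  1.51255545e+00] [ 0.7290626   0.37536926 -1.28936628] 49.577348493786054
proj foot top [[383.80034357 219.621308  ]] scene [[372.53146238 250.93271757]
 [373.27100905 243.03060809]]
foot in tool [-1.613e+02 -1.000e-01  9.400e+00]
```

View pics/v8.png

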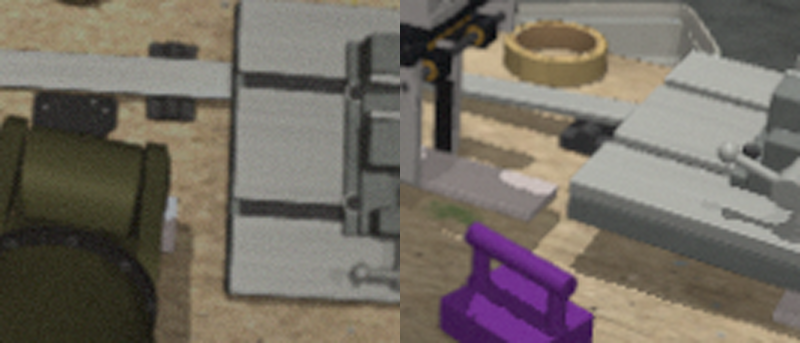

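The packer's inner end points at the space under the left foot, in line, about 40 mm short of the base. I'll slide it in.

arm_command(steps=[[0,-12,0,1,0],[0,-24,0,1,0],[0,-34,0,1,0],[0,-44,0,1,0],[0,-52,0,1,0],[0,-60,0,1,0],[0,-66,0,1,0],[0,-66,0,1,0]])

```text
clock: 17.7
eef_pos: [444.4, -113.9, 22.4]
eef_rot: [-3.142, -0.0, 1.511]
wrist_force: [0.8, -0.1, -1.4]
finger_gap: 49.6
finger_force: 25.0
```

arm_command(steps=[[0,-7,0,0,0],[0,-14,0,0,0],[0,-20,0,0,0],[0,-26,0,0,0],[0,-26,0,0,0],[0,-26,0,1.5,0],[0,-26,0,1.5,0],[0.65,-26,0,1.5,0],[0.65,-26,0,1.5,0],[0.65,-26,0,1.5,0]])

```text
clock: 18.95
eef_pos: [443.0, -139.6, 21.0]
eef_rot: [3.142, 0.0, 1.512]
wrist_force: [0.6, -0.4, -0.1]
finger_gap: 61.1
finger_force: 0.0
```

```bash
python3 - <<'E'
from h import *
import pickle
w=imaging.camera('wrist');c=imaging.camera('scene');s=monitor.read_state(); print(s['clock'],s['eef_pos'],s['eef_rot'],s['wrist_force'],s['finger_gap'])
pickle.dump((w,c),open('w9.pkl','wb'))
for d in trace(w,'packer_thin')[:2]:
    m=d['region'].astype(np.uint8); print(round(d['p'],2),d['rect'],totool(at(w,(d['rect'][0],d['rect'][1]-d['rect'][3]/2),8),s))
print('foot in tool',totool([439,-208,14]))
E
```

```text
19.05 [ 442.95195231 -139.55314103   20.93503422] [-3.14155197e+00 -9.04164972e-06  1.51152445e+00] [-0.09963713 -0.78894175 -0.40373056] 60.93722839767765
0.62 [320.6, 273.4, 83.6, 145.3] [30.6 -1.1 12.9]
foot in tool [-68.5   0.1   7. ]
```

arm_command(steps=[[0.65,0,0,-30,0],[0.65,0,0,-70,0],[0.65,0,0,-120,1],[0.65,40,22,-145,1],[0.65,90,48,-145,1],[0.65,140,75,-145,1],[0.65,190,102,-145,1],[0.65,247,132,-145,1],[0.65,247,132,-145,1],[0.65,247,132,-145,1]])

```text
clock: 20.35
eef_pos: [589.0, 98.9, 165.6]
eef_rot: [-3.141, 0.0, 1.494]
wrist_force: [-0.3, -0.5, 0.2]
finger_gap: 61.0
finger_force: 0.0
```

```bash
python3 - <<'E'
from h import *
import pickle
w=imaging.camera('wrist');c=imaging.camera('scene');s=monitor.read_state(); print(s['clock'],s['eef_pos'],s['eef_rot'],s['wrist_force'])
pickle.dump((w,c),open('w10.pkl','wb'))
b=cv2.resize(c['img'][180:294,260:433],(485,320),interpolation=cv2.INTER_CUBIC)
save('v10.png',np.hstack([cv2.resize(w['img'][80:330,220:430],(269,320)),b]))
for n in('weight','pry_bar'):
  for d in trace(w,n)[:2]:
    m=d['region'].astype(np.uint8); print(n,round(d['p'],2),np.round(d['rect']))
E
```

```text
20.45 [589.0149744   98.06861876 166.03911599] [-3.14142782e+00  1.58703727e-04  1.49290746e+00] [-1.38269279  0.06861411 -0.10846986]
weight 0.92 [124. 271.  80.  76.]
weight 0.85 [326. 206.  63.  96.]
pry_bar 0.58 [326. 261.  32. 234.]
pry_bar 0.38 [241. 366.  14.  25.]
```

View pics/v10.png

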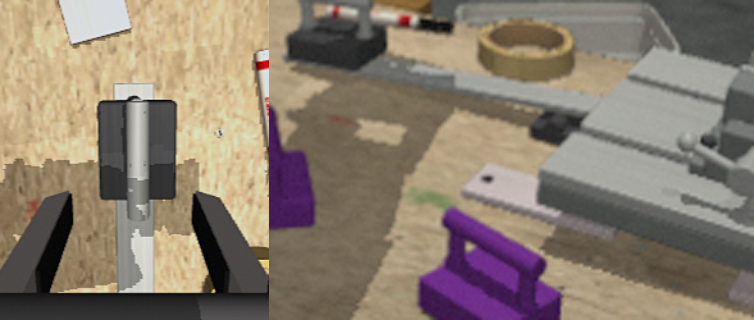

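The packer lies flat under the left front of the base, in line. In the full frame the weight's handle runs from about (325,156) to (329,252), between the fingers. I've now used up my picture views (12, over the limit of 10), so I'll go on with numbers only.

```bash
python3 - <<'E'
from h import *
import pickle
w,c=pickle.load(open('w10.pkl','rb'))
a,b=at(w,(324.7,156.5),77),at(w,(328.6,252),83);print(a,b,np.linalg.norm(a-b));print(totool(a),totool(b),totool((a+b)/2))
E
```

```text
[594.38411118 146.93640666  77.        ] [591.52573117  62.2652163   83.        ] 84.93162434694126
[49.1  1.4 89.3] [-35.5   5.1  83.3] [ 6.8  3.2 86.3]
```

arm_command(force=30, steps=[[0.65,7,3,40,-2.5],[0.65,7,3,80,-2.5],[0.65,7,3,93,-2.5],[0.65,7,3,93,-2.5],[0,7,3,93,-2.5],[0,7,3,93,-2.5],[0,7,3,93,-2.5],[0,7,3,93,-2.5],[0,7,3,93,-2.5],[0,7,3,93,-2.5],[0,7,3,93,-2.5]])

```text
clock: 21.92
eef_pos: [593.0, 106.0, 73.0]
eef_rot: [3.141, -0.0, 1.538]
wrist_force: [0.3, 0.8, 0.9]
finger_gap: 15.0
finger_force: 29.9
```

arm_command(steps=[[0,0,0,-2,0],[0,0,0,-4,0],[0,0,0,-6,0],[0,0,0,-8,0],[0,0,0,-10,0],[0,0,0,-12,0],[0,0,0,-14,0],[0,0,0,-16,0],[0,0,0,-18,0],[0,0,0,-20,0],[0,0,0,-22,0],[0,0,0,-24,0],[0,0,0,-26,0],[0,0,0,-28,0],[0,0,0,-30,0],[0,0,0,-32,0],[0,0,0,-34,0],[0,0,0,-36,0],[0,0,0,-38,0],[0,0,0,-40,0]])

```text
clock: 24.42
eef_pos: [592.9, 105.9, 113.1]
eef_rot: [3.142, -0.0, 1.538]
wrist_force: [0.3, -0.1, -10.2]
finger_gap: 15.1
finger_force: 29.9
```

arm_command(steps=[[0,0,0,-3,0],[0,0,0,-6,0],[0,0,0,-10,0],[0,0,0,-15,0],[0,0,0,-25,0],[0,0,0,-40,0],[0,0,0,-60,0],[0,0,0,-60,0]])

```text
clock: 25.42
eef_pos: [593.7, 106.0, 175.2]
eef_rot: [3.138, -0.001, 1.538]
wrist_force: [-0.3, 0.4, -9.9]
finger_gap: 15.3
finger_force: 29.9
```

```bash
python3 - <<'E'
from h import *
s=monitor.read_state(); print(s['clock'],s['eef_pos'],s['eef_rot'],s['wrist_force'],s['moment'],s['finger_gap'])
t=imaging.camera('top');w=imaging.camera('wrist')
for pp,nn in((t,'top'),(w,'wrist')):
 for n,z in(('machine_base',60),('pry_bar',50),('packer_thin',8),('fulcrum',22)):
  for d in trace(pp,n)[:1]:
    m=d['region'].astype(np.uint8); r=cv2.minAreaRect(cv2.findNonZero(m));b=cv2.boxPoints(r);print(nn,n,round(d['p'],2),[np.round(at(pp,x,z)[:2]).tolist() for x in b])
for X in([458,238],[400,150],[450,150]): print(X,totool([*X,60]))
E
```

```text
25.425 [593.74355749 105.99701345 175.23730094] [ 3.13773639e+00 -5.83023246e-04  1.53758132e+00] [-0.30695469  0.3976115  -9.85829894] [-0.04835896  0.0047806  -0.02408746] 15.293238714217981
top machine_base 0.97 [[379.0, -181.0], [641.0, -198.0], [635.0, -418.0], [369.0, -393.0]]
top pry_bar 0.79 [[565.0, 65.0], [603.0, 63.0], [586.0, -196.0], [548.0, -193.0]]
top packer_thin 0.73 [[419.0, -110.0], [472.0, -114.0], [467.0, -197.0], [414.0, -193.0]]
top fulcrum 0.64 [[538.0, -122.0], [609.0, -128.0], [606.0, -172.0], [535.0, -166.0]]
wrist pry_bar 0.69 [[561.0, -112.0], [576.0, 154.0], [608.0, 153.0], [601.0, -113.0]]
wrist packer_thin 0.16 [[319.0, 303.0], [339.0, 309.0], [363.0, 183.0], [341.0, 175.0]]
wrist fulcrum 0.9 [[555.0, -104.0], [610.0, -106.0], [609.0, -143.0], [553.0, -141.0]]
[458, 238] [ 127.6 -139.1  112.7]
[400, 150] [  37.7 -194.1  112.8]
[450, 150] [  39.4 -144.2  112.7]
```

arm_command(steps=[[0,25,-28,0,-4],[0,50,-56,0,-8],[0,76,-84,0,-12],[0,102,-112,0,-16],[0,128,-139,0,-18],[0,128,-139,30,-18],[0,128,-139,60,-18],[0,128,-139,85,-18],[0,128,-139,100,-18],[0,128,-139,106,-18],[0,128,-139,109,-18],[0,128,-139,112,-18],[0,128,-139,114,-18],[0,128,-139,114,-18]])

```text
clock: 27.68
eef_pos: [458.3, 238.8, 62.0]
eef_rot: [3.141, -0.0, 1.852]
wrist_force: [-17.9, -5.3, 27.2]
finger_gap: 15.2
finger_force: 30.0
```

arm_command(steps=[[0,0,0,-1,0],[0,0,0,-1,0],[0.22,0,0,-1,0],[0.3,0,0,-1,0],[0.5,0,0,-1,0],[0.6,0,0,-1,0],[0.6,0,0,-1,0],[0.6,0,0,-30,0],[0.6,0,0,-80,0],[0.6,0,0,-130,0],[0.6,0,0,-160,0],[0.6,0,0,-160,0]])

```text
clock: 29.18
eef_pos: [458.9, 238.8, 220.9]
eef_rot: [3.138, -0.001, 1.852]
wrist_force: [0.6, -0.1, -1.2]
finger_gap: 56.8
finger_force: 0.0
```

```bash
python3 - <<'E'
from h import *
import pickle
s=monitor.read_state(); print(s['clock'],s['eef_pos'],s['wrist_force'])
w=imaging.camera('wrist');c=imaging.camera('scene');t=imaging.camera('top')
q=pickle.load(open('w10.pkl','rb'))[1];save('end.png',w['img'])
for d in trace(w,'weight')[:3]:
    m=d['region'].astype(np.uint8); r=cv2.minAreaRect(cv2.findNonZero(m));b=cv2.boxPoints(r);print('weight',round(d['p'],2),np.round(d['rect']),[np.round(at(w,x,26)[:2]).tolist() for x in b])
for n,z in(('scissors',5),('marker',10),('masking_tape',25),('machine_base',52),('packer_thin',8)):
  for d in trace(t,n)[:1]:
    m=d['region'].astype(np.uint8); r=cv2.minAreaRect(cv2.findNonZero(m));b=cv2.boxPoints(r);print(n,round(d['p'],2),np.round(r[0],1),[np.round(at(t,x,z)[:2]).tolist() for x in b])
# scene: level of base - image row of base outline near-left corner, raised vs now
for nm,p in(('raised',q),('now',c)):
    d=trace(c,'machine_base')[0] if nm=='now' else None
    if d: print(d['rect'])
def edge(p,col): # strongest vertical gradients along column (top-edge / bottom of left side)
    g=cv2.GaussianBlur(p['img'],(3,3),0).mean(2)[215:280,col];return np.round(g).astype(int).tolist()
print(edge(q,362));print(edge(c,362))
print(proj(c,[[383,-185.5,60],[383,-185.5,67],[383,-185.5,28],[383,-185.5,35]]))
E
```

```text
29.175 [458.89792453 238.75410765 220.90194832] [ 0.62901022 -0.08002655 -1.17227576]
weight 0.79 [323. 193.  53.  79.] [[418.0, 268.0], [477.0, 285.0], [506.0, 190.0], [443.0, 172.0]]
weight 0.26 [402. 376.  10.   6.] [[640.0, -8.0], [654.0, 3.0], [662.0, -7.0], [648.0, -19.0]]
weight 0.23 [364. 335.  46.  82.] [[564.0, -34.0], [576.0, 110.0], [612.0, 102.0], [603.0, -44.0]]
marker 0.75 [267.3 117.1] [[711.0, 170.0], [731.0, 28.0], [711.0, 25.0], [691.0, 166.0]]
masking_tape 0.97 [328.  122.5] [[743.0, -19.0], [744.0, -109.0], [643.0, -108.0], [642.0, -19.0]]
machine_base 0.65 [421.6 192.6] [[379.0, -183.0], [643.0, -199.0], [637.0, -422.0], [369.0, -398.0]]
packer_thin 0.69 [362.5 218.5] [[469.0, -113.0], [470.0, -194.0], [415.0, -194.0], [415.0, -113.0]]
[414.9, 238.7, 129.1, 92.6]
[166, 161, 138, 106, 83, 70, 67, 69, 64, 54, 46, 43, 44, 43, 43, 53, 85, 130, 159, 166, 167, 169, 169, 168, 168, 164, 148, 123, 105, 100, 98, 89, 80, 75, 74, 73, 73, 73, 81, 110, 148, 159, 140, 120, 115, 113, 108, 103, 99, 94, 88, 85, 88, 89, 90, 95, 114, 144, 161, 163, 162, 163, 164, 159, 154]
[158, 152, 129, 98, 75, 62, 62, 64, 61, 52, 45, 43, 43, 42, 42, 50, 81, 128, 156, 159, 156, 158, 160, 160, 161, 162, 162, 161, 154, 133, 109, 98, 95, 90, 81, 74, 70, 69, 69, 70, 71, 79, 92, 104, 109, 106, 97, 90, 89, 88, 84, 82, 84, 84, 87, 101, 128, 150, 155, 156, 155, 156, 157, 153, 147]
[[355.4060713  241.59928278]
 [355.62450148 238.64612997]
 [354.42022291 254.85912552]
 [354.6341004  251.99193649]]
```

```bash
python3 -c "
from h import *
print(job.sign_off())"
```

```text
the job is handed in; nothing more can be done
None
```

The job is handed in: the base now rests on the thin 8 mm packer under its left foot, and the weight is back upright on the bench, clear of bar and base; marker and tape read unmoved, but the network missed the scissors in the last check, and I viewed 12 pictures, over the limit of 10.

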